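Hang the watch-parts basket over the blower and hold the selector at its third click

ROBOT

A 6-joint arm with a two-finger parallel gripper is mounted at the origin on the work surface. World frame = base frame: x ahead of the robot, y to its left, z up, the work surface at z = 0. Lengths are in mm, angles in degrees, forces in N, time in s.
With the tool pointing down it reaches from about 275 to 825 mm from the base axis. Payload 4.9 kg.
Tool frame: the origin (TCP) lies between the finger pads, 19 mm behind the fingertips; this is the grasp point; z points along the fingers, y is the direction in which the jaws open and shut (so a half turn about z gives the same grasp; the last joint's range is limited). The gripper opens to 85 mm and grips with 20 to 120 N. Pads are 22 mm wide; open, the fingers measure 114 mm over their backs; the gripper's body (76 mm by 85 mm) begins 54 mm behind the grasp point. The pads swing forward as they close: fully open they stand 13 mm farther back than shut.
Start: joints at [63.071, 18.69, -11.035, 60.275, 0, 82.311], TCP at [181.234, 519.301, 249.981] pointing down, gripper open.
Joint ranges: [-152.03, 152.03], [-55.5, 102.48], [-74.3, 77.21], [-110.64, 120.58], [-84.22, 78.4], [-180, 180]. Speed limits (degrees/s): [147.25, 147.25, 180, 180, 180, 180].

INTERFACE

Orientations are given as [roll, pitch, yaw] about the fixed x, y, z axes, in that order (R = Rz(yaw) Ry(pitch) Rx(roll)).
In Python, from cell import sensors, cams, env gives the robot as it stands.
- The arm moves only by the tool arm_command, never from a script. Its argument "commands" is a list that holds one entry, the list of rows, each a list of 5 numbers: the gripper command: -1 is fully open, 1 is shut, values between are in proportion, then the shift along the tool's x, y, z scaled (see below), then the turn about the tool's z scaled (see below). A call has 1 to 8 rows; each row is the pose to reach, as a shift and turn from the pose commanded when the call began, along the tool's axes at that moment; what a row does not reach only later rows make up. The controller multiplies each number of a shift by 0.8 m and each number of a turn by 45 degrees. A row lasts 1/12 s, in which the tool goes at most 41.7 mm and 7.16 degrees, less where a joint would pass 70% of its speed; a pose out of reach is approached as far as the arm can. A call with a number of a shift or a turn outside -1 to 1 is refused whole. A call with a gripper value outside its range is refused whole. The fingers move at their own pace and stop on an object; the grip force is fixed at half the most. Time passes only in rows, so rows that repeat a pose let the fingers close. It gives the time, the measured TCP pose, the force and the opening at its end, in the units of the state.
- sensors.state(): the state, without advancing time (a new reading comes with each control period).
- cams.read_camera(name): name is "scene" or "side" or "wrist"; returns (picture, depth): 400x640x3 uint8, red, green, blue; 400x640 float32, mm along the optical axis (not along the pixel's ray), 0 where there is no reading.
- cams.camera_params(name): a dict with "fx", "fy", "cx", "cy" (pixels), "extrinsics" (4x4, takes a point from camera to world coordinates); the wrist camera has in their place "tool_from_camera" (4x4, takes a point from camera to tool coordinates, whose origin is the TCP and whose axes are the flange's). Camera axes: x right, y up, looking along -z (the intrinsics and any distortion apply to the point x, -y, -z); pixel columns grow to the right and rows downward; lengths in mm; the calibration is good to about 2 mm. The wrist camera is an equidistant fisheye: a pixel r from the principal point sees the ray r / f radians off the axis. A picture is of the moment at which its call begins: read the wrist's pose just before it. camera_params takes no time and is no camera call.
- env.close_job(): hands the job in, once; it reports no verdict.
The state is a dict: "time": time; "q": joint angles; "qd": joint speeds; "joint_efforts": joint torques, N m; "eef_pos": TCP position; "orientation": TCP orientation; "force": force on the tool from outside, world axes, zero at the start; "torque": the same for the moment, N m; "finger_gap": finger opening in mm.
Only numpy, scipy, OpenCV 4.12 (cv2) and the standard library are available. Lean on these libraries where they do the work, as an engineer would, in place of code of your own. Each camera call takes 0.05 s, during which the arm holds its last target. There are 200 camera calls.

TASK

Hang the small parts basket by its brass bail on the hook of the blue blower stand and let go of it, keeping it upright on the way so that no watch parts spill. Then grip the selector knob on the grey console and turn it clockwise, seen from above, three clicks from its home stop to the green mark, never on to the fourth; the knob springs back if released, so finish while still gripping it there. Leave the other things on the bench where they are.

Things in the scene. Friction and masses are not known exactly. Their poses are not given: they have to be found in the camera images.
- basket: Round open steel basket of watch parts, 64 mm across, 40 mm high, about 0.15 kg. Rigid brass bail: uprights at y = +-30 mm, open between, carry a straight 5 mm cross bar along the basket's y, 95 mm above the underside. On the bar's middle a black grip stem, 14 mm (x) by 16 mm (y), from 95 to 139 mm above the underside. Origin: centre of the underside; z up. Starts standing on the bench.
- basket_bar (a point): Centre of the basket's brass cross bar (95 mm above the basket's underside); axes as the basket's, so y runs along the bar.
- stand: Fixed blue blower stand: box 130 (x) x 110 (y) x 34 mm high, grille on top. A 14 mm steel column at x = +56 mm, 164 mm tall, carries the hook: an 8 mm rod, axis level at 160 mm height, along the stand's x over the box to x = -40 mm, then turned up, tip topping out at 178 mm height at x = -56 mm (open end towards -x). Origin: centre of the underside.
- hook_seat (a point): On the axis of the hook's level rod, 160 mm high, straight above the stand's origin: where the basket's bar should lie across the rod. Its x axis is along the rod (tip towards -x). The level run reaches 40 mm towards the tip and about 45 mm to the column.
- console: Fixed grey console, 130 x 130 mm, 50 mm high; the selector knob stands on its top centre, axis vertical through the origin, with six marks around it, the third click's being green and wider. Origin: centre of the underside; the home mark lies towards its -x.
- selector_grip (a point): On the knob's axis, 92 mm above the bench: TCP height for gripping. Turns with the knob: its x runs along the black grip bar, white pointer at the -x end. The bar is 46 mm long (x), 14 mm thick (y), its top 106 mm and its foot (round skirt 58 mm across) 62 mm above the bench. Fingers close along y on its flat sides.
- selector (a joint): Turn of the knob, rad: 0 at the home stop (start; pointer along the console's -x), growing clockwise from above, at most 2.09. Clicks every 0.419 (24 degrees): 3rd at 1.257 (green mark), 4th 1.676. A spring pulls it home if released: the twist needed swells to about 0.12 to 0.14 N m half-way between clicks and eases suddenly to 0.01 to 0.03 N m at each click.
- jar: Bystander: green glass jar with brass cap, 44 mm across, 60 mm high. Origin: centre of the underside.
- tin: Bystander: round aluminium tin, 56 mm across, 35 mm high. Origin: centre of the underside.
- mug: Bystander: blue ceramic mug, 76 mm across, 85 mm high. Origin: centre of the underside.
- case_ring: Bystander: steel watch-case ring, 42 mm across, 9 mm high. Origin: centre of the underside.
- case_back: Bystander: brass case back, disc 36 mm across, 6 mm high. Origin: centre of the underside.
- loupe: Bystander: black eye loupe, 36 mm across, 30 mm high. Origin: centre of the underside.
- screwdriver: Bystander: small screwdriver with red handle, 130 mm long, lying along its x axis.
Things that resemble listed ones, but are neither listed nor needed, are in the scene too. Several things have the shape of the console; the one meant has the colours described above.

How it is judged (in metres and radians):
On the way, in this order (a step that is already met when the one before it is completed fails the run):
1. the basket hangs by its bail on the stand's hook, upright and let go (contact force between basket and stand above 0.3 N and distance between basket_bar and hook_seat below 0.045 m and height (world z) of basket above 0.055 m and contact force between basket and the fingers below 0.05 N and angle between basket's own z axis and vertical below 0.35 rad), for 0.3 s.
2. the knob is gripped and held at its third click (value of joint selector between 1.127 and 1.387 rad and contact force between the fingers and console above 2 N and distance between the grasp point and selector_grip below 0.04 m), for 0.4 s.
At the end, for the whole second after the job is handed in: Basket hangs on the hook (bar within 45 mm of the seat, underside over 55 mm up, within 0.35 rad of upright, carried by the stand, untouched, nearly still); gripper holds the knob (2 N or more, TCP within 40 mm of its grip point), still and within 0.13 rad of the third click (1.257 rad) (all of step 1 and all of step 2 and velocity of joint selector between -0.15 and 0.15 rad/s and linear speed of basket below 0.1 m/s); the arm keeps its last pose, push and grip.
It fails at once if the basket is tipped more than 0.7 rad, so that parts spill (angle between basket's own z axis and vertical above 0.7 rad).
It fails at once if the knob is turned on to the fourth click (past 1.55 rad) (value of joint selector above 1.55 rad).
It fails at once if one of the other things on the bench is moved more than 30 mm (distance of any of jar, tin, mug, case_ring, case_back, loupe, screwdriver from where it was at the start of the episode above 0.03 m).
It also fails if it takes over 64 s, if anything falls off the work surface, if the arm or the gripper's body presses on something with over 40 N, if the wrist force passes 120 N, or if a joint passes its speed limit or range.

## Working session

There is one attempt and no reset: what is moved stays moved. The work goes in short steps, Python scripts to look and compute and a tool call to move; the robot and the scene stay as the last step left them, time stands still between calls to the robot, and variables do not carry over. Pictures are saved under pics/ and viewed, about 8 in all and at most 12, crops included, and the job is handed in when it is done.

Besides the shell and the picture viewer there is one more tool, called after "Emit:" by a JSON object that holds its "op" and its "data", one argument or row to a line. arm_command: Moves the arm, as the interface text tells. Shifts and turns lie within -1 to 1; 1 stands for 0.8 m of shift or 45 degrees of turn. Its arguments: {"type":"object","properties":{"commands":{"type":"array","items":{"type":"array","items":{"type":"array","items":{"type":"number"}}}}},"required":["commands"]}

```bash
mkdir -p pics; cat > h.py <<'E'
import numpy as np, cv2
from cell import sensors, cams, env
def snap(n, tag):
    im,d=cams.read_camera(n); cv2.imwrite(f'pics/{tag}.png',im[:,:,::-1]); np.savez(f'pics/{tag}.npz',im=im,d=d)
    return im,d
def cloud(n,d):
    p=cams.camera_params(n); v,u=np.mgrid[0:400,0:640]
    X=np.stack([(u-p['cx'])/p['fx']*d,-(v-p['cy'])/p['fy']*d,-d,np.ones_like(d)],-1)
    return (X@np.array(p['extrinsics']).T)[...,:3]
E
python3 - <<'E'
from h import *
for n in('scene','side'):
    im,d=snap(n,n+'0'); np.save(f'pics/{n}0_c.npy',cloud(n,d)); 
s=sensors.state();print(s); print(cams.camera_params('scene'),cams.camera_params('side'),cams.camera_params('wrist'))
E
```

```text
{'time': 0.1, 'q': array([ 6.30700913e+01,  1.87306308e+01, -1.10850210e+01,  6.02747780e+01,
        1.03666424e-03,  8.23117299e+01]), 'qd': array([-0.00452154, -0.1349772 ,  0.1535417 ,  0.01886964, -0.02334156,
        0.16342321]), 'joint_efforts': array([ 3.95455054e-04, -4.44239187e+01,  2.63037926e+01,  7.90497987e-03,
       -2.03854393e-04,  3.00021725e-06]), 'eef_pos': array([181.00994474, 518.84856684, 249.26278384]), 'orientation': array([-1.79910522e+02, -1.31253378e-02,  1.60758350e+02]), 'force': array([-0.58232539, -0.44378978, -0.1939912 ]), 'torque': array([-0.01308846, -0.0168636 , -0.01732963]), 'finger_gap': 85.44594568445352}
{'fx': 430.5542003759021, 'fy': 430.5542003759021, 'cx': 311.52790858883236, 'cy': 195.7339114679621, 'extrinsics': array([[-8.79298854e-01, -3.12405529e-01,  3.59494521e-01,
         1.05244719e+03],
       [ 4.75951678e-01, -6.03993565e-01,  6.39266590e-01,
         8.61914866e+02],
       [ 1.74219603e-02,  7.33208401e-01,  6.79780786e-01,
         1.03071904e+03],
       [ 0.00000000e+00,  0.00000000e+00,  0.00000000e+00,
         1.00
[... 242 characters left out ...]
,  6.01889912e-01, -7.54504652e-01,
        -8.15122427e+02],
       [-6.80420731e-03,  7.80564592e-01,  6.25038096e-01,
         7.64950980e+02],
       [ 0.00000000e+00,  0.00000000e+00,  0.00000000e+00,
         1.00000000e+00]])} {'fx': 309.70691628693146, 'fy': 309.70691628693146, 'cx': 321.25824484705146, 'cy': 198.37324937377207, 'tool_from_camera': array([[ 5.88128936e-04,  9.63612174e-01,  2.67303631e-01,
         6.72978616e+01],
       [ 9.99998618e-01, -9.82352227e-04,  1.34109081e-03,
        -1.40889269e-01],
       [ 1.55487775e-03,  2.67302473e-01, -9.63611421e-01,
        -1.23988538e+02],
       [ 0.00000000e+00,  0.00000000e+00,  0.00000000e+00,
         1.00000000e+00]])}
```

View pics/scene0.png

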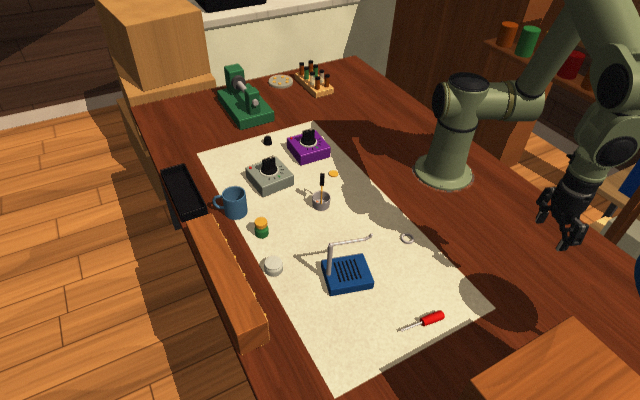

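View pics/side0.png

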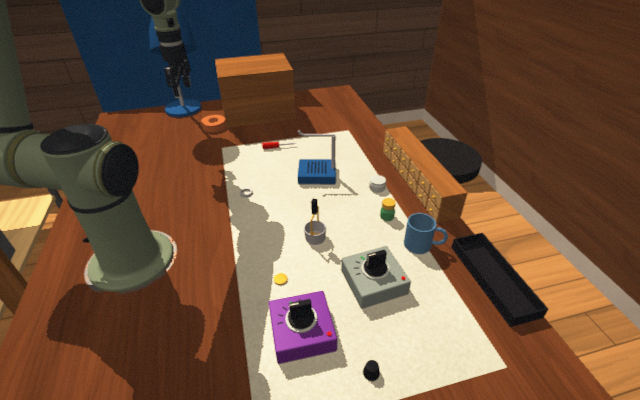

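The scene view shows the basket at (321,198), the blue stand at (347,272) and the grey console at (270,175). In the side view they are at (315,232), (317,172) and (376,272). Next I measure them from the clouds.

```bash
python3 - <<'E'
from h import *
C={n:np.load(f'pics/{n}0_c.npy') for n in('scene','side')}
I={n:np.load(f'pics/{n}0.npz')['im'] for n in C}
B={'basket':{'scene':(300,170,335,212),'side':(300,195,330,245)},
'stand':{'scene':(315,230,378,295),'side':(294,126,342,188)},
'console':{'scene':(244,150,296,196),'side':(340,245,410,305)}}
for k,b in B.items():
  for n,(x0,y0,x1,y1) in b.items():
    P=C[n][y0:y1,x0:x1].reshape(-1,3); rgb=I[n][y0:y1,x0:x1].reshape(-1,3)
    print(k,n,'range',P[P[:,2]>8].min(0).round(),P[P[:,2]>8].max(0).round())
    for lo,hi in {'basket':[(28,44),(60,92),(92,100),(103,142)],'stand':[(29,38),(60,140),(150,182)],'console':[(46,54),(58,66),(85,112)]}[k]:
      Q=P[(P[:,2]>lo)&(P[:,2]<hi)]
      if len(Q)<3: continue
      (c,wh,a)=cv2.minAreaRect(Q[:,:2].astype(np.float32))
      print('  ',lo,hi,len(Q),'mean',Q.mean(0).round(1),'rect',np.round(c,1),np.round(wh,1),round(a,1))
rows=[]
for n in C:
  r=[]
  for k in B:
    x0,y0,x1,y1=B[k][n]; r.append(cv2.resize(I[n][y0-5:y1+5,x0-5:x1+5,::-1],(266,290),interpolation=cv2.INTER_CUBIC))
  rows.append(np.hstack(r))
cv2.imwrite('pics/crops.png',np.vstack(rows))
E
```

```text
basket scene range [ 380. -184.    8.] [1052.  862. 1031.]
   28 44 114 mean [503.  -50.9  36.1] rect [502.7 -50.6] [65.4 61.5] 57.2
   60 92 7 mean [518.2 -25.   75.7] rect [518.  -25.3] [8.5 0.8] 56.9
   92 100 11 mean [509.8 -37.1  97.4] rect [511.  -36.6] [29.9  5.5] 45.7
   103 142 45 mean [504.9 -48.  126.4] rect [502.6 -50.4] [21.4 12.9] 59.8
basket side range [ 323. -815.    8.] [533. -22. 765.]
   28 44 152 mean [501.7 -56.1  34.7] rect [501.3 -55.5] [61.8 62.9] 11.4
   60 92 28 mean [497.5 -61.9  77.3] rect [500.2 -56.7] [64.2  4. ] 60.1
   92 100 23 mean [496.8 -64.4  96.1] rect [501.  -55.8] [63.2 12.3] 57.1
   103 142 77 mean [500.3 -59.6 124.3] rect [501.1 -56.9] [17.1 13.2] 65.5
stand scene range [510. 180.   8.] [1052.  862. 1031.]
   29 38 1244 mean [585.4 254.1  34.4] rect [585.1 248.5] [113.2 130.5] 73.6
   60 140 92 mean [641.3 237.1 101.7] rect [641.  236.6] [ 9.6 13.9] 57.5
   150 182 154 mean [590.7 248.2 163.4] rect [586.8 249.7] [ 14.1 121.5] 72.9
stand side range [ 323. -815.    8.] [645. 466. 765.]
   29 38 616 mean [579.6 238.9  32.6] rect [582.1 242.6] [107.3 126.8] 73.5
   60 140 82 mean [636.9 225.1 101.9] rect [637.2 225.6] [10.1 10.9] 75.1
   150 182 118 mean [587.5 241.7 160.5] rect [584.4 242.6] [ 11.1 119.4] 72.7
console scene range [ 462. -407.    8.] [1052.  862. 1031.]
   46 54 578 mean [ 611.9 -232.2   50.3] rect [ 567.1 -247.7] [212.4 133.5] 4.8
   58 66 76 mean [ 609.5 -236.1   62.3] rect [ 609.9 -238.5] [41.5 54.4] 69.3
   85 112 96 mean [ 615.3 -237.3   98.8] rect [ 671.7 -202.9] [193.   34.4] 33.8
console side range [ 323. -815.    8.] [ 737. -161.  765.]
   46 54 1553 mean [ 599.9 -260.5   48.7] rect [ 604.1 -250.3] [129.4 130.3] 4.6
   58 66 188 mean [ 602.  -261.    60.8] rect [ 601.4 -256.9] [41.4 56. ] 67.9
   85 112 181 mean [ 603.1 -252.9   98.9] rect [ 604.3 -249.5] [46.5 16.5] 5.5
```

View pics/crops.png

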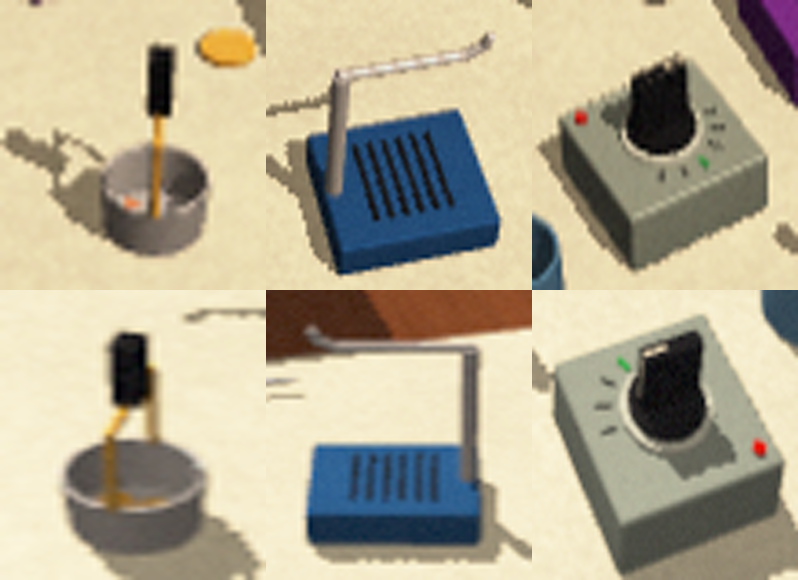

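```bash
cat >> h.py <<'E'
from scipy.spatial.transform import Rotation as Ro
def tool(s): return Ro.from_euler('xyz',s['orientation'],degrees=True).as_matrix()
def delta(x,y,z,yaw):
    s=sensors.state(); R=tool(s)
    d=R.T@(np.array([x,y,z])-s['eef_pos'])/800
    t=-((yaw-s['orientation'][2]+180)%360-180)/45
    print('t',round(s['time'],2),s['eef_pos'].round(1),s['orientation'].round(1),'F',s['force'].round(1),'gap',round(s['finger_gap'],1),'| cmd',d.round(4),round(t,4))
def wcloud(d,s):
    p=cams.camera_params('wrist'); v,u=np.mgrid[0:400,0:640]
    a=(u-p['cx'])/p['fx'];b=(v-p['cy'])/p['fy'];r=np.hypot(a,b)+1e-9
    th=np.minimum(r,1.5);k=np.tan(th)/r
    X=np.stack([a*k*d,-b*k*d,-d,np.ones_like(d)],-1)@np.array(p['tool_from_camera']).T
    return X[...,:3]@tool(s).T+s['eef_pos']
E
python3 -c "
from h import *
delta(502,-53,240,150)"
```

```text
t 0.1 [181.  518.8 249.3] [-179.9   -0.   160.8] F [-0.6 -0.4 -0.2] gap 85.4 | cmd [-0.6144 -0.5426  0.0123] 0.2391
```

Emit:
{"op": "arm_command", "data": {
  "commands": [
    [[-1, -0.614, -0.543, 0.012, 0.24], [-1, -0.614, -0.543, 0.012, 0.24], [-1, -0.614, -0.543, 0.012, 0.24], [-1, -0.614, -0.543, 0.012, 0.24], [-1, -0.614, -0.543, 0.012, 0.24], [-1, -0.614, -0.543, 0.012, 0.24], [-1, -0.614, -0.543, 0.012, 0.24], [-1, -0.614, -0.543, 0.012, 0.24]]
  ]
}}

```text
time: 0.77
eef_pos: [344.4, 226.7, 245.0]
orientation: [180.0, 0.0, 150.0]
force: [-0.1, 0.9, 0.3]
finger_gap: 85.3
```

```bash
python3 -c "
from h import *
delta(502,-53,240,150)"
```

```text
t 0.77 [344.4 226.7 245. ] [180.   0. 150.] F [-0.1  0.9  0.3] gap 85.3 | cmd [-0.3454 -0.2042  0.0063] -0.0003
```

Emit:
{"op": "arm_command", "data": {
  "commands": [
    [[-1, -0.345, -0.204, 0.006, 0], [-1, -0.345, -0.204, 0.006, 0], [-1, -0.345, -0.204, 0.006, 0], [-1, -0.345, -0.204, 0.006, 0], [-1, -0.345, -0.204, 0.006, 0], [-1, -0.345, -0.204, 0.006, 0], [-1, -0.345, -0.204, 0.006, 0], [-1, -0.345, -0.204, 0.006, 0]]
  ]
}}

```text
time: 1.43
eef_pos: [502.7, -54.2, 240.0]
orientation: [-180.0, 0.0, 149.8]
force: [0.8, 0.9, -0.1]
finger_gap: 85.7
```

Emit:
{"op": "arm_command", "data": {
  "commands": [
    [[-1, 0, 0, 0, 0], [-1, 0, 0, 0, 0], [-1, 0, 0, 0, 0]]
  ]
}}

```text
time: 1.68
eef_pos: [500.6, -50.4, 239.8]
orientation: [-180.0, -0.1, 149.9]
force: [-0.5, 0.8, 0.3]
finger_gap: 85.2
```

```bash
python3 - <<'E'
from h import *
s=sensors.state(); im,d=snap('wrist','w1'); P=wcloud(d,s)
delta(502,-53,125,150)
m=(np.hypot(P[...,0]-502,P[...,1]+53)<45)
for lo,hi in [(30,44),(60,90),(92,99),(103,132),(133,145)]:
    Q=P[m&(P[...,2]>lo)&(P[...,2]<hi)]
    if len(Q)>3: print(lo,hi,len(Q),Q.mean(0).round(1),cv2.minAreaRect(Q[:,:2].astype(np.float32)))
E
```

```text
t 1.73 [500.4 -49.9 239.9] [-1.8e+02 -1.0e-01  1.5e+02] F [ 0.5 -0.  -0. ] gap 85.5 | cmd [-0.0038 -0.0023  0.1437] 0.0002
30 44 470 [497.1 -51.2  38.8] ((498.3508605957031, -51.98733139038086), (63.04638671875, 60.35523223876953), 56.1763801574707)
60 90 67 [497.3 -53.8  75.8] ((498.8940734863281, -52.08880615234375), (63.687217712402344, 3.302654266357422), 59.23897933959961)
92 99 303 [500.  -51.4  96.9] ((498.541259765625, -51.56293869018555), (63.62557601928711, 8.271541595458984), 60.48675537109375)
103 132 144 [494.1 -49.3 118.9] ((494.353271484375, -49.56281661987305), (15.242671966552734, 2.538543462753296), 63.683189392089844)
133 145 401 [499.  -52.4 138.6] ((499.82391357421875, -52.92023849487305), (16.11283302307129, 15.083417892456055), 59.887821197509766)
```

View pics/w1.png

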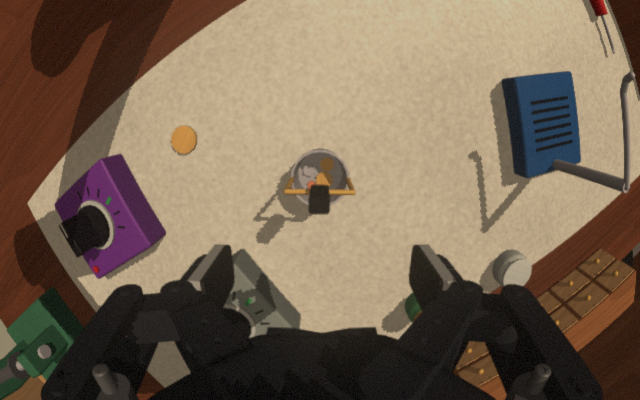

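The wrist view shows the basket's stem at (319,198), its bar level in the picture and lined up with the jaws. I'm going down on the stem now.

Emit:
{"op": "arm_command", "data": {
  "commands": [
    [[-1, -0.0005, -0.0034, 0.05, 0], [-1, -0.0005, -0.0034, 0.1, 0], [-1, -0.0005, -0.0034, 0.143, 0], [-1, -0.0005, -0.0034, 0.143, 0], [-1, -0.0005, -0.0034, 0.143, 0]]
  ]
}}

```text
time: 2.15
eef_pos: [498.4, -51.8, 125.2]
orientation: [-179.9, -0.2, 150.1]
force: [0.9, 0.2, 0.4]
finger_gap: 85.4
```

Emit:
{"op": "arm_command", "data": {
  "commands": [
    [[1, 0, 0, 0, 0], [1, 0, 0, 0, 0], [1, 0, 0, 0, 0], [1, 0, 0, 0, 0], [1, 0, 0, 0, 0], [1, 0, 0, 0, 0], [1, 0, 0, 0, 0], [1, 0, 0, 0, 0]]
  ]
}}

```text
time: 2.82
eef_pos: [501.2, -53.4, 126.8]
orientation: [179.9, 0.1, 150.0]
force: [-0.6, 1.9, 6.2]
finger_gap: 15.1
```

Emit:
{"op": "arm_command", "data": {
  "commands": [
    [[1, 0, 0, 0, 0], [1, 0, 0, 0, 0], [1, 0, 0, -0.02, 0], [1, 0, 0, -0.05, 0], [1, 0, 0, -0.08, 0], [1, 0, 0, -0.11, 0], [1, 0, 0, -0.13, 0], [1, 0, 0, -0.13, 0]]
  ]
}}

```text
time: 3.48
eef_pos: [502.1, -54.0, 232.9]
orientation: [179.9, 0.3, 150.0]
force: [-0.2, -0.0, -2.0]
finger_gap: 15.2
```

```bash
python3 - <<'E'
from h import *
im,d=snap('side','s1'); P=cloud('side',d)
# stand sideways rod line from first side/scene; basket now
delta(500,100,232,160)
s=sensors.state();e=s['eef_pos']
m=(np.hypot(P[...,0]-e[0],P[...,1]-e[1])<45)
for lo in range(100,260,15):
    Q=P[m&(P[...,2]>lo)&(P[...,2]<lo+15)]
    if len(Q)>3: print(lo,len(Q),Q.mean(0).round(1),Q.min(0).round(0),Q.max(0).round(0))
C=np.load('pics/scene0_c.npy');D=np.load('pics/side0_c.npy')
for n,c,b in(('scene',C,(315,230,378,295)),('side',D,(294,126,342,188))):
    Q=c[b[1]:b[3],b[0]:b[2]].reshape(-1,3);Q=Q[(Q[:,2]>150)&(Q[:,2]<168)]
    l=cv2.fitLine(Q[:,:2].astype(np.float32),cv2.DIST_HUBER,0,.01,.01).ravel();print(n,l,np.degrees(np.arctan2(l[1],l[0])),Q[:,0].min(),Q[:,0].max(),np.median(Q[:,2]))
E
python3 - <<'E'
import cv2
im=cv2.imread('pics/s1.png');cv2.imwrite('pics/s1c.png',cv2.resize(im[80:300,220:440],(600,600)))
E
```

```text
t 3.53 [501.3 -53.8 231. ] [180.    0.2 150. ] F [ 0.5 -0.4 -2.8] gap 15.1 | cmd [ 0.0976  0.1656 -0.0015] -0.2232
100 96 [502.9 -59.6 110.1] [474. -85. 104.] [531. -26. 115.]
115 163 [501.7 -57.5 122.4] [472. -89. 115.] [530. -26. 130.]
130 203 [502.5 -57.3 138.1] [471. -89. 130.] [532. -24. 145.]
145 36 [502.  -56.7 148.8] [472. -86. 145.] [533. -25. 160.]
160 19 [502.7 -56.5 168.3] [485. -87. 160.] [518. -30. 175.]
175 16 [498.3 -63.4 182.3] [485. -85. 176.] [518. -30. 189.]
190 22 [491.8 -73.9 200.7] [484. -87. 192.] [504. -60. 205.]
205 23 [502.  -64.4 212.7] [487. -73. 205.] [519. -51. 220.]
220 63 [501.1 -67.8 227.4] [487. -79. 220.] [519. -51. 234.]
235 52 [501.8 -67.5 241.1] [488. -80. 235.] [520. -49. 249.]
250 46 [504.2 -69.9 259.9] [474. -94. 250.] [533. -29. 265.]
scene [ 9.6820301e-01 -2.5016585e-01  5.9665747e+02  2.4671352e+02] -14.487326 533.5274446519983 645.6485248669417 162.78254512238664
side [ 9.6096700e-01 -2.7666298e-01  5.8277112e+02  2.4295467e+02] -16.061142 529.6974634471159 641.8886149859375 160.22065527649107
```

View pics/s1c.png

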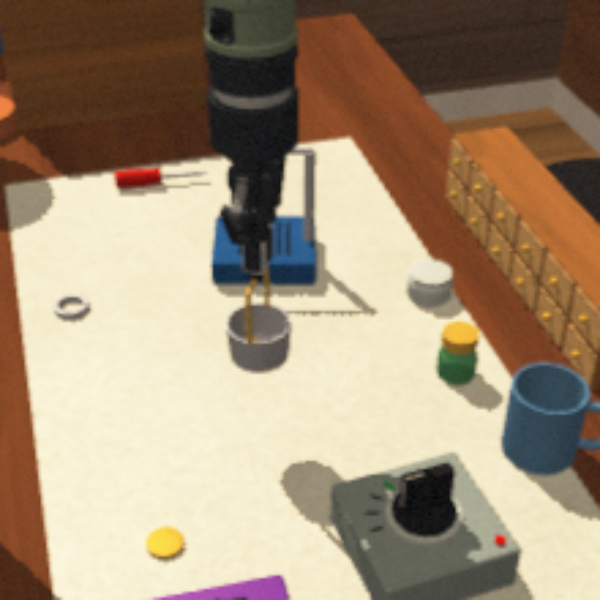

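The basket is held upright, at about (257,340) in the crop. The bar sits about 30 mm below the TCP. Now to the pre-hang point off the hook's tip.

```bash
python3 -c "
from h import *
delta(467.5,279.5,224,164.3)"
```

```text
t 3.53 [501.3 -53.8 231. ] [180.    0.2 150. ] F [ 0.5 -0.4 -2.8] gap 15.1 | cmd [0.2452 0.3395 0.0082] -0.3188
```

Emit:
{"op": "arm_command", "data": {
  "commands": [
    [[1, 0.01, 0.014, 0, -0.02], [1, 0.03, 0.042, 0.001, -0.04], [1, 0.055, 0.077, 0.002, -0.08], [1, 0.08, 0.112, 0.003, -0.12], [1, 0.105, 0.147, 0.004, -0.16], [1, 0.13, 0.182, 0.005, -0.2], [1, 0.155, 0.217, 0.006, -0.24], [1, 0.18, 0.25, 0.007, -0.28]]
  ]
}}

```text
time: 4.2
eef_pos: [474.4, 193.2, 222.2]
orientation: [-179.9, -0.2, 162.6]
force: [0.2, -0.2, -2.2]
finger_gap: 15.3
```

Emit:
{"op": "arm_command", "data": {
  "commands": [
    [[1, 0.025, 0.025, 0, -0.01], [1, 0.045, 0.045, 0, -0.02], [1, 0.055, 0.058, 0.001, -0.03], [1, 0.06, 0.065, 0.001, -0.035], [1, 0.06, 0.065, 0.001, -0.035], [1, 0.06, 0.065, 0.001, -0.035], [1, 0.06, 0.065, 0.001, -0.035], [1, 0.06, 0.065, 0.001, -0.035]]
  ]
}}

```text
time: 4.87
eef_pos: [446.1, 254.8, 223.2]
orientation: [-180.0, -0.0, 164.0]
force: [-0.1, 0.2, -3.0]
finger_gap: 15.0
```

```bash
python3 - <<'E'
from h import *
delta(467.5,279.5,224,164.3)
s=sensors.state(); im,d=snap('wrist','w2'); P=wcloud(d,s); 
a=np.radians(-15.7);u=np.array([np.cos(a),np.sin(a)])
m=(P[...,0]>500)&(P[...,0]<670)&(P[...,1]>180)&(P[...,1]<310)
for lo,hi in((30,38),(60,140),(150,170),(170,185)):
    Q=P[m&(P[...,2]>lo)&(P[...,2]<hi)]
    if len(Q)>3: print(lo,len(Q),Q.mean(0).round(1),cv2.minAreaRect(Q[:,:2].astype(np.float32)))
Q=P[m&(P[...,2]>152)&(P[...,2]<168)]
if len(Q)>3: print(cv2.fitLine(Q[:,:2].astype(np.float32),cv2.DIST_HUBER,0,.01,.01).ravel())
snap('scene','sc2')
E
```

```text
t 4.87 [446.1 254.8 223.2] [-180.   -0.  164.] F [-0.1  0.2 -3. ] gap 15.0 | cmd [-0.0173  0.037  -0.001 ] -0.0058
30 2305 [585.3 241.5  34.2] ((580.6080322265625, 246.0868377685547), (70.81619262695312, 158.3116912841797), 33.0457878112793)
```

View pics/w2.png

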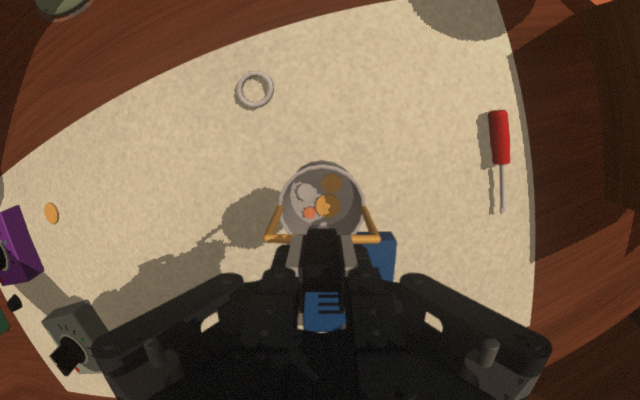

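The wrist view shows the basket level and aligned, with the parts in it at about (320,200). The gripper hides the hook, so I use the position fused from both cameras.

Emit:
{"op": "arm_command", "data": {
  "commands": [
    [[1, -0.004, 0.01, 0, -0.006], [1, -0.012, 0.025, 0, -0.006], [1, -0.017, 0.037, -0.001, -0.006], [1, -0.017, 0.037, -0.001, -0.006], [1, -0.017, 0.037, -0.001, -0.006], [1, -0.017, 0.037, -0.001, -0.006]]
  ]
}}

```text
time: 5.47
eef_pos: [466.5, 280.2, 224.0]
orientation: [-180.0, -0.0, 164.4]
force: [-0.6, -1.1, -2.4]
finger_gap: 15.0
```

```bash
python3 - <<'E'
from h import *
delta(575,249,224,164.3)
o=[]
for n in('scene','side'):
    im,d=snap(n,n+'3'); P=cloud(n,d); 
    p={'scene':(300,200,400,300),'side':(260,90,360,190)}[n]; o.append(cv2.resize(im[p[1]:p[3],p[0]:p[2],::-1],(400,400),interpolation=cv2.INTER_CUBIC))
    m=(P[...,0]>515)&(P[...,0]<650)&(P[...,1]>200)&(P[...,1]<300)&(P[...,2]>150)&(P[...,2]<183)
    Q=P[m]; print(n,cv2.fitLine(Q[:,:2].astype(np.float32),cv2.DIST_HUBER,0,.01,.01).ravel(),Q[:,0].min())
    m=(np.hypot(P[...,0]-467.5,P[...,1]-279.5)<45)
    for lo,hi in((100,125),(131,147),(185,201)):
        Q=P[m&(P[...,2]>lo)&(P[...,2]<hi)]
        if len(Q)>3: print(lo,len(Q),Q.mean(0).round(1),cv2.minAreaRect(Q[:,:2].astype(np.float32)),Q[:,2].max())
cv2.imwrite('pics/c3.png',np.hstack(o))
E
```

```text
t 5.47 [466.5 280.2 224. ] [-180.    -0.   164.4] F [-0.6 -1.1 -2.4] gap 15.0 | cmd [-0.1411 -0.0011 -0.    ] 0.0023
scene [ 9.6650678e-01 -2.5664103e-01  5.8852301e+02  2.4897273e+02] 529.2469908131732
100 268 [466.7 279.1 111.3] ((467.687255859375, 281.02777099609375), (62.41429138183594, 57.995933532714844), 68.51089477539062) 124.93837553416836
131 123 [468.2 281.6 136.3] ((467.9840393066406, 280.9851379394531), (64.0034408569336, 63.92228317260742), 2.4014604091644287) 146.33590697135855
185 25 [472.6 295.7 194.2] ((470.4456787109375, 288.9972229003906), (49.78652572631836, 11.448455810546875), 83.08999633789062) 198.09458117143572
side [ 9.5854700e-01 -2.8493446e-01  5.8455804e+02  2.4231433e+02] 527.2424839222789
100 170 [465.3 272.9 114.3] ((464.41162109375, 276.19891357421875), (64.55504608154297, 55.902156829833984), 86.34387969970703) 124.78826867422902
131 70 [465.3 273.  134.9] ((465.6126708984375, 276.7102966308594), (62.22064971923828, 63.066917419433594), 33.035858154296875) 144.70549694603653
185 19 [463.5 265.4 193.8] ((465.25860595703125, 260.2552185058594), (33.911293029785156, 13.092863082885742), 85.89924621582031) 200.6519365814229
```

View pics/c3.png

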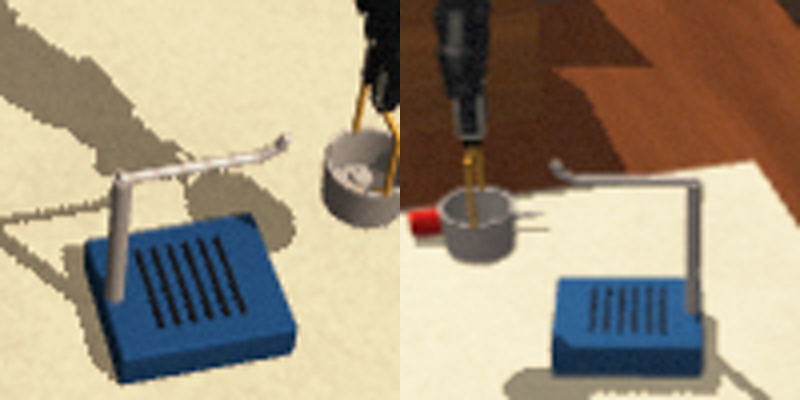

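Both views show the basket beside the hook's open end, with the bail in line with the rod to about 1 mm. I slide it on.

Emit:
{"op": "arm_command", "data": {
  "commands": [
    [[1, -0.012, 0, 0, 0], [1, -0.032, 0, 0, 0], [1, -0.055, 0, 0, 0], [1, -0.08, 0, 0, 0], [1, -0.105, 0, 0, 0], [1, -0.125, 0, 0, 0], [1, -0.137, 0, 0, 0], [1, -0.141, 0, 0, 0]]
  ]
}}

```text
time: 6.23
eef_pos: [577.1, 249.2, 224.0]
orientation: [-180.0, 0.0, 164.3]
force: [-0.8, -1.1, -2.4]
finger_gap: 15.2
```

Emit:
{"op": "arm_command", "data": {
  "commands": [
    [[1, 0, 0, 0, 0], [1, 0, 0, 0.005, 0], [1, 0, 0, 0.012, 0], [1, 0, 0, 0.02, 0], [1, 0, 0, 0.026, 0], [1, 0, 0, 0.026, 0], [1, 0, 0, 0.026, 0]]
  ]
}}

```text
time: 6.82
eef_pos: [574.8, 250.3, 202.9]
orientation: [-180.0, -0.1, 164.4]
force: [0.6, -0.3, -2.2]
finger_gap: 15.1
```

```bash
python3 - <<'E'
from h import *
delta(575,249,197,164.3)
for n in('scene','side'):
    im,d=snap(n,n+'4'); P=cloud(n,d)
    m=(np.hypot(P[...,0]-575,P[...,1]-249)<45)
    Q=P[m&(P[...,2]>75)&(P[...,2]<130)]; print(n,Q.mean(0).round(1),Q[:,2].max(),cv2.minAreaRect(Q[:,:2].astype(np.float32)))
E
```

```text
t 6.82 [574.8 250.3 202.9] [-1.800e+02 -1.000e-01  1.644e+02] F [ 0.6 -0.3 -2.2] gap 15.1 | cmd [-0.0006 -0.0015  0.0074] 0.0029
scene [575.5 250.   98. ] 126.35189857160901 ((575.7850952148438, 251.53857421875), (63.39189910888672, 62.60246658325195), 44.10022735595703)
side [574.  242.9 100.3] 129.1982145060632 ((575.4359130859375, 247.33180236816406), (64.11802673339844, 60.722965240478516), 78.17420196533203)
```

Emit:
{"op": "arm_command", "data": {
  "commands": [
    [[1, 0, 0, 0.002, 0], [1, 0, 0, 0.004, 0], [1, 0, 0, 0.005, 0], [1, 0, 0, 0.005, 0], [1, 0, 0, 0.005, 0]]
  ]
}}

```text
time: 7.33
eef_pos: [575.5, 250.2, 199.5]
orientation: [-180.0, -0.0, 164.4]
force: [-0.9, 0.2, -2.1]
finger_gap: 15.3
```

Emit:
{"op": "arm_command", "data": {
  "commands": [
    [[1, 0, 0, 0.001, 0], [1, 0, 0, 0.002, 0], [1, 0, 0, 0.002, 0], [1, 0, 0, 0.002, 0]]
  ]
}}

```text
time: 7.67
eef_pos: [575.6, 250.2, 198.1]
orientation: [180.0, 0.0, 164.4]
force: [0.7, 0.2, -1.2]
finger_gap: 14.9
```

Emit:
{"op": "arm_command", "data": {
  "commands": [
    [[1, 0, 0, 0.001, 0], [1, 0, 0, 0.001, 0], [1, 0, 0, 0.001, 0]]
  ]
}}

```text
time: 7.92
eef_pos: [575.7, 250.2, 197.7]
orientation: [180.0, 0.0, 164.4]
force: [-0.7, -0.8, 3.6]
finger_gap: 15.0
```

Emit:
{"op": "arm_command", "data": {
  "commands": [
    [[1, 0, 0, 0.001, 0], [1, 0, 0, 0.001, 0], [1, 0, 0, 0.001, 0]]
  ]
}}

```text
time: 8.17
eef_pos: [575.7, 250.3, 197.5]
orientation: [180.0, 0.1, 164.4]
force: [-2.2, -1.1, 6.8]
finger_gap: 15.0
```

The bar is resting on the rod. Opening slowly, then straight up.

Emit:
{"op": "arm_command", "data": {
  "commands": [
    [[0.6, 0, 0, -0.001, 0], [0.5, 0, 0, -0.001, 0], [0.4, 0, 0, -0.001, 0], [0.2, 0, 0, -0.001, 0], [0, 0, 0, -0.001, 0], [0, 0, 0, -0.001, 0], [0, 0, 0, -0.001, 0], [0, 0, 0, -0.001, 0]]
  ]
}}

```text
time: 8.83
eef_pos: [575.5, 250.2, 197.0]
orientation: [-180.0, -0.0, 164.4]
force: [0.9, -0.3, 0.1]
finger_gap: 42.7
```

```bash
python3 - <<'E'
from h import *
delta(575,250,290,164.3)
o=[]
for n in('scene','side'):
    im,d=snap(n,n+'5'); P=cloud(n,d)
    p={'scene':(290,190,390,290),'side':(270,90,370,190)}[n]; o.append(cv2.resize(im[p[1]:p[3],p[0]:p[2],::-1],(400,400),interpolation=cv2.INTER_CUBIC))
    m=(np.hypot(P[...,0]-575,P[...,1]-249)<45)
    Q=P[m&(P[...,2]>60)&(P[...,2]<122)]; print(n,Q.mean(0).round(1),Q[:,2].max(),cv2.minAreaRect(Q[:,:2].astype(np.float32)))
cv2.imwrite('pics/c5.png',np.hstack(o))
E
```

```text
t 8.83 [575.5 250.2 197. ] [-180.    -0.   164.4] F [ 0.9 -0.3  0.1] gap 42.7 | cmd [ 0.0005 -0.0004 -0.1163] 0.0024
scene [576.4 248.9  93.1] 121.40549420936497 ((576.6853637695312, 250.59413146972656), (63.728004455566406, 61.077308654785156), 56.066429138183594)
side [574.4 241.9  94.7] 121.6089869327916 ((575.2991943359375, 246.15982055664062), (67.30086517333984, 60.43511962890625), 75.94923400878906)
```

View pics/c5.png

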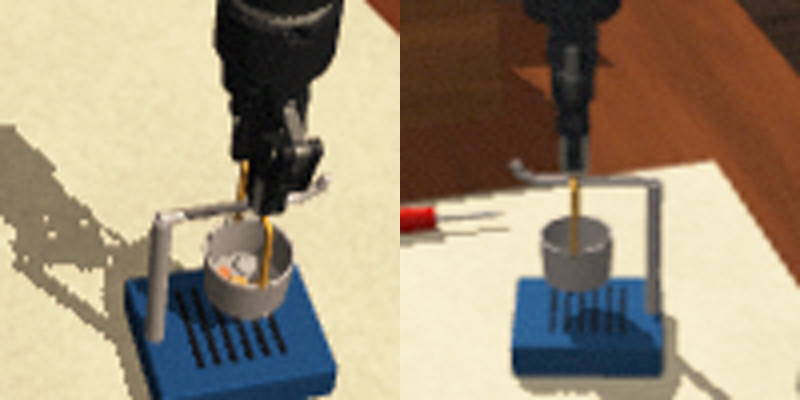

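The basket hangs level on the hook, at (575,255) on the right. I lift clear and go to the console.

Emit:
{"op": "arm_command", "data": {
  "commands": [
    [[0, 0, 0, -0.02, 0], [0, 0, 0, -0.05, 0], [0, 0, 0, -0.09, 0], [0, 0, 0, -0.12, 0], [0, 0, 0, -0.13, 0], [0, 0, 0, -0.13, 0]]
  ]
}}

```text
time: 9.43
eef_pos: [576.7, 250.6, 303.8]
orientation: [179.8, 0.2, 164.4]
force: [0.6, 0.0, -0.8]
finger_gap: 42.3
```

```bash
python3 -c "
from h import *
delta(603,-246,230,-174.8)"
```

```text
t 9.43 [576.7 250.6 303.8] [179.8   0.2 164.4] F [ 0.6  0.  -0.8] gap 42.3 | cmd [-0.1981 -0.5893  0.0915] -0.4621
```

Emit:
{"op": "arm_command", "data": {
  "commands": [
    [[-0.5, -0.198, -0.589, 0, -0.46], [-0.5, -0.198, -0.589, 0, -0.46], [-0.5, -0.198, -0.589, 0, -0.46], [-0.5, -0.198, -0.589, 0, -0.46], [-0.5, -0.198, -0.589, 0, -0.46], [-0.5, -0.198, -0.589, 0, -0.46], [-0.5, -0.198, -0.589, 0, -0.46], [-0.5, -0.198, -0.589, 0, -0.46]]
  ]
}}

```text
time: 10.1
eef_pos: [591.5, -78.6, 299.0]
orientation: [179.9, -0.2, -174.9]
force: [0.9, 0.5, 0.3]
finger_gap: 63.9
```

```bash
python3 -c "
from h import *
delta(603,-246,230,-174.8)"
```

```text
t 10.1 [591.5 -78.6 299. ] [ 179.9   -0.2 -174.9] F [0.9 0.5 0.3] gap 63.9 | cmd [ 0.0041 -0.2098  0.086 ] -0.0019
```

Emit:
{"op": "arm_command", "data": {
  "commands": [
    [[-0.5, 0.004, -0.21, 0.03, 0], [-0.5, 0.004, -0.21, 0.086, 0], [-0.5, 0.004, -0.21, 0.086, 0], [-0.5, 0.004, -0.21, 0.086, 0], [-0.5, 0.004, -0.21, 0.086, 0], [-0.5, 0.004, -0.21, 0.086, 0], [-0.5, 0.004, -0.21, 0.086, 0], [-0.5, 0.004, -0.21, 0.086, 0]]
  ]
}}

```text
time: 10.77
eef_pos: [604.2, -243.2, 231.9]
orientation: [179.9, -0.0, -174.8]
force: [-0.1, -0.5, -0.2]
finger_gap: 64.2
```

```bash
python3 - <<'E'
from h import *
s=sensors.state(); im,d=snap('wrist','w6'); P=wcloud(d,s)
delta(603,-246,92,-174.8)
m=(np.hypot(P[...,0]-603,P[...,1]+246)<110)
for lo,hi in [(46,54),(58,65),(70,98),(102,110)]:
    Q=P[m&(P[...,2]>lo)&(P[...,2]<hi)]
    if len(Q)>3: print(lo,hi,len(Q),Q.mean(0).round(1),cv2.minAreaRect(Q[:,:2].astype(np.float32)))
E
```

```text
t 10.82 [ 604.6 -242.9  232.6] [ 180.     0.  -174.8] F [-0.2  0.5 -0.1] gap 64.2 | cmd [ 0.0024 -0.0037  0.1758] 0.0001
46 54 11926 [ 598.7 -247.6   50.1] ((603.3375854492188, -247.7299041748047), (129.06369018554688, 130.38543701171875), 4.711340427398682)
58 65 1793 [ 601.1 -247.3   62. ] ((602.7274780273438, -247.4267578125), (55.5830192565918, 56.005653381347656), 4.094883441925049)
70 98 68 [ 580.9 -249.4   83.5] ((580.8379516601562, -249.5358123779297), (2.168898820877075, 12.544170379638672), 4.77292537689209)
102 110 888 [ 602.6 -248.1  105.8] ((603.14794921875, -248.30722045898438), (45.96988296508789, 13.766654968261719), 5.305076599121094)
```

View pics/w6.png

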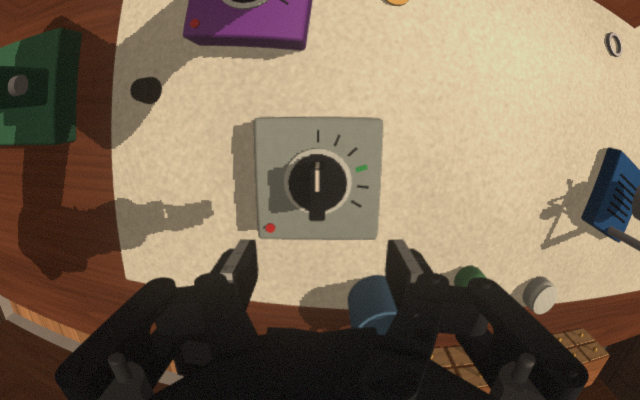

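The knob is at (317,180) with its pointer at home and the bar aligned with the jaws. The bar's centre is (603.1,-248.0) at 5°. Going down on it.

Emit:
{"op": "arm_command", "data": {
  "commands": [
    [[-0.5, 0.0022, -0.006, 0.03, 0.004], [-0.5, 0.0022, -0.006, 0.07, 0.004], [-0.5, 0.0022, -0.006, 0.1, 0.004], [-0.5, 0.0022, -0.006, 0.115, 0.004], [-0.5, 0.0022, -0.006, 0.115, 0.004], [-0.5, 0.0022, -0.006, 0.115, 0.004]]
  ]
}}

```text
time: 11.32
eef_pos: [603.5, -248.5, 141.1]
orientation: [-180.0, 0.0, -175.0]
force: [-0.4, 0.5, 0.0]
finger_gap: 63.6
```

```bash
python3 -c "
from h import *
delta(603.1,-247.8,92.5,-175)"
```

```text
t 11.32 [ 603.5 -248.5  141.1] [-180.    0. -175.] F [-0.4  0.5  0. ] gap 63.6 | cmd [0.0004 0.0009 0.0607] 0.0001
```

Emit:
{"op": "arm_command", "data": {
  "commands": [
    [[-0.5, 0.0004, 0.0005, 0.02, 0], [-0.5, 0.0004, 0.0005, 0.045, 0], [-0.5, 0.0004, 0.0005, 0.06, 0], [-0.5, 0.0004, 0.0005, 0.06, 0], [1, 0.0004, 0.0005, 0.06, 0], [1, 0.0004, 0.0005, 0.06, 0], [1, 0.0004, 0.0005, 0.06, 0], [1, 0.0004, 0.0005, 0.06, 0]]
  ]
}}

```text
time: 11.98
eef_pos: [603.5, -248.5, 93.7]
orientation: [179.9, 0.1, -175.1]
force: [-4.3, 19.6, 14.6]
finger_gap: 16.0
```

Emit:
{"op": "arm_command", "data": {
  "commands": [
    [[1, 0, 0, 0, 0], [1, 0, 0, 0, 0], [1, 0, 0, 0, 0], [1, 0, 0, 0, 0], [1, 0, 0, 0, 0], [1, 0, 0, 0, 0]]
  ]
}}

```text
time: 12.48
eef_pos: [603.4, -247.2, 93.9]
orientation: [179.8, 0.1, -175.0]
force: [-0.9, 6.2, 6.7]
finger_gap: 13.1
```

```bash
python3 -c "
from h import *
delta(603.1,-247.8,92,-175);print(sensors.state()['torque'])"
```

```text
t 12.48 [ 603.4 -247.2   93.9] [ 1.798e+02  1.000e-01 -1.750e+02] F [-0.9  6.2  6.7] gap 13.1 | cmd [ 0.0004 -0.0007  0.0024] -0.0007
[ 1.17819135  0.17433742 -0.23756642]
```

Gripped. I turn the tool clockwise in small steps.

Emit:
{"op": "arm_command", "data": {
  "commands": [
    [[1, 0, 0, 0, 0.1], [1, 0, 0, 0, 0.2], [1, 0, 0, 0, 0.3], [1, 0, 0, 0, 0.4], [1, 0, 0, 0, 0.5], [1, 0, 0, 0, 0.53], [1, 0, 0, 0, 0.53], [1, 0, 0, 0, 0.53]]
  ]
}}

```text
time: 13.15
eef_pos: [603.4, -247.2, 93.9]
orientation: [179.8, 0.0, 161.2]
force: [-1.1, 6.4, 6.8]
finger_gap: 13.1
```

```bash
cat > knob.py <<'E'
from h import *
s=sensors.state(); print(s['torque'].round(3)); delta(603.1,-247.8,92.5,-247)
for n in('side','scene'):
    im,d=snap(n,n+f'k{int(s["time"]*100)}'); P=cloud(n,d)
    m=(np.hypot(P[...,0]-604,P[...,1]+249)<40)
    for lo,hi in((66,75),(85,104)):
        Q=P[m&(P[...,2]>lo)&(P[...,2]<hi)]
        if len(Q)>9: print(n,lo,len(Q),Q.mean(0).round(1),cv2.minAreaRect(Q[:,:2].astype(np.float32)))
E
python3 knob.py
```

```text
[1.185 0.26  0.048]
t 13.15 [ 603.4 -247.2   93.9] [179.8   0.  161.2] F [-1.1  6.4  6.8] gap 13.1 | cmd [ 0.0001 -0.0009  0.0018] 1.0701
side 66 31 [ 600.9 -256.1   71.2] ((601.6743774414062, -257.5814208984375), (8.422452926635742, 43.48586654663086), 70.96773529052734)
side 85 86 [ 595.3 -257.1   93.8] ((599.5134887695312, -254.92416381835938), (27.578594207763672, 43.338706970214844), 42.64399337768555)
scene 66 25 [ 610.8 -240.    70.1] ((612.9369506835938, -236.90904235839844), (23.935306549072266, 46.98021697998047), 55.651123046875)
scene 85 58 [ 609.8 -236.6   94.6] ((608.2048950195312, -235.49774169921875), (21.529830932617188, 46.18373489379883), 79.29972076416016)
```

The knob follows: its foot measures about -19°, as expected at the first click. On to the second.

Emit:
{"op": "arm_command", "data": {
  "commands": [
    [[1, 0, 0, 0, 0.1], [1, 0, 0, 0, 0.2], [1, 0, 0, 0, 0.3], [1, 0, 0, 0, 0.4], [1, 0, 0, 0, 0.48], [1, 0, 0, 0, 0.53], [1, 0, 0, 0, 0.53], [1, 0, 0, 0, 0.53]]
  ]
}}

```text
time: 13.92
eef_pos: [603.4, -247.1, 93.9]
orientation: [179.8, -0.0, 137.3]
force: [-0.6, 7.1, 6.4]
finger_gap: 13.0
```

Emit:
{"op": "arm_command", "data": {
  "commands": [
    [[1, 0, 0, 0, 0.1], [1, 0, 0, 0, 0.2], [1, 0, 0, 0, 0.3], [1, 0, 0, 0, 0.38], [1, 0, 0, 0, 0.44], [1, 0, 0, 0, 0.49], [1, 0, 0, 0, 0.52], [1, 0, 0, 0, 0.52]]
  ]
}}

```text
time: 14.58
eef_pos: [603.5, -247.0, 93.9]
orientation: [179.8, -0.1, 113.9]
force: [-0.2, 7.2, 6.5]
finger_gap: 13.1
```

Emit:
{"op": "arm_command", "data": {
  "commands": [
    [[1, 0, 0, 0, 0.0], [1, 0, 0, 0, 0.0], [1, 0, 0, 0, 0]]
  ]
}}

```text
time: 14.83
eef_pos: [603.4, -247.0, 93.9]
orientation: [179.8, -0.1, 113.9]
force: [-1.2, 6.6, 6.9]
finger_gap: 13.0
```

```bash
python3 knob.py; python3 - <<'E'
import cv2,glob,numpy as np
f=lambda p,b:cv2.resize(cv2.imread(sorted(glob.glob(p))[-1])[b[1]:b[3],b[0]:b[2]],(400,400),interpolation=cv2.INTER_CUBIC)
cv2.imwrite('pics/c9.png',np.hstack([f('pics/sidek*.png',(335,225,415,305)),f('pics/scenek*.png',(290,190,390,290))]))
E
```

```text
[1.198 0.188 0.029]
t 14.83 [ 603.4 -247.    93.9] [ 1.798e+02 -1.000e-01  1.139e+02] F [-1.2  6.6  6.9] gap 13.0 | cmd [-0.0007 -0.0008  0.0017] 0.0204
side 66 25 [ 604.9 -262.6   70.6] ((598.9959106445312, -254.31369018554688), (13.263315200805664, 45.24867630004883), 37.08578109741211)
side 85 106 [ 602.4 -263.1   95.4] ((607.1941528320312, -259.6280822753906), (43.0231819152832, 26.228839874267578), 12.705251693725586)
scene 66 20 [ 605.9 -232.9   69.9] ((612.6029052734375, -237.2388153076172), (18.999038696289062, 49.4924201965332), 38.519351959228516)
scene 85 55 [ 609.4 -232.6   94.7] ((609.268310546875, -233.1907196044922), (22.415645599365234, 38.5364990234375), 86.48899841308594)
```

View pics/c9.png

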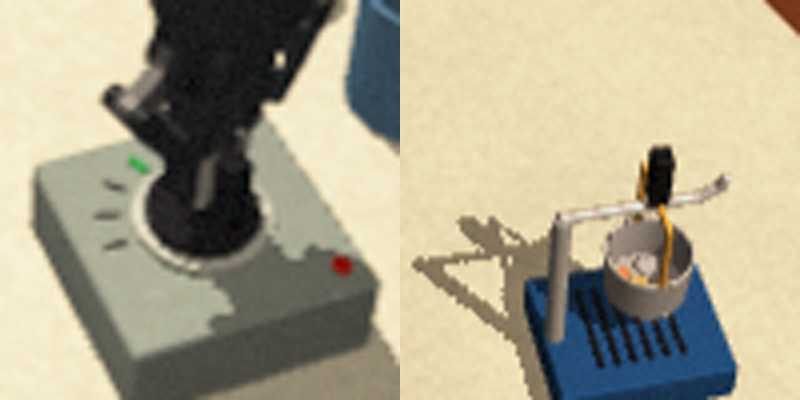

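The left view shows the gripper on the knob, lined up with the green mark at (138,162). The right one shows the basket hanging free and level. The opening is still 13.0 mm, so the pads lie flat on the bar and the knob has turned with the tool, 71.1° (1.24 rad). The twist is low, as it should be at a click. I hand the job in.

```bash
python3 -c "
from h import *
env.close_job(); s=sensors.state(); print(s['time'],s['orientation'],s['finger_gap'],s['torque'])"
```

```text
the job is handed in; nothing more can be done
the job is handed in; nothing more can be done
```

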